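# Size a wash-tank drain plug in the stepped block

## Robot

A 7-joint arm with a two-finger parallel gripper is mounted at the origin on the work surface. World frame = base frame: x ahead of the robot, y to its left, z up, the work surface at z = 0. Lengths are in m, angles in rad, forces in N, time in s.
With the tool pointing down it reaches from about 0.425 to 0.875 m from the base axis. Payload 4.7 kg.
Tool frame: the origin (TCP) lies midway between the tips of the shut fingers; the grasp point (between the pads) lies 19 mm behind it; x points along the fingers, y is the direction in which the jaws open and shut, and the axes are right-handed (so a half turn about x gives the same grasp; the last joint's range is limited). The gripper opens to 87 mm and grips with 3 to 60 N. Pads are 19 mm wide; open, the fingers measure 117 mm over their backs; the gripper's body (75 mm by 190 mm) begins 51 mm behind the grasp point.
Start: joints at [-1.128, 0.321, -0.07, 1.45, 0.023, 1.371, -0.057], TCP at [0.27, 0.591, 0.223] pointing down, gripper open.
Joint ranges: [-2.86, 2.86], [-0.3, 2.09], [-1.38, 1.24], [0.06, 2.45], [-1.56, 4.7], [0.09, 2.05], [-2.69, 2.69]. Speed limits (rad/s): [2.57, 2.57, 3.14, 3.14, 3.14, 3.14, 3.14].

## Interface

Orientations are given as a rotation vector (axis times angle).
In Python, from plant import arm gives the robot as it stands. The module is installed in compiled form; this text tells all that it offers. Calls block until the motion is done:
- arm.move_to(position, orientation): joint-space move of the TCP to a pose.
- arm.servo_line(position, frame=None, v=0.15, guard=None): straight line of the TCP; frame=None keeps the orientation; v is the mean speed in m/s. With guard (N) it stops when the force on the tool has changed by that much, and returns True; else False.
- arm.move_joints(angles): joint-space move.
- arm.gripper_to(opening, grip_force=None): finger opening in m; grip_force is the grip in N (None keeps the last); returns when the fingers have stopped.
- arm.hold(seconds).
- arm.solve_ik(position, orientation): joint angles nearest the present ones, or None.
- arm.read_state(): the state.
- arm.grab_frame(name): name is "scene" or "top" or "wrist"; returns a dict with "frame" (400x640x3 uint8, red, green, blue), "K" (3x3 intrinsics, pixels), "camera_from_world" (4x4, takes a point from world to camera coordinates); the wrist camera has in their place "T_tool_cam" (4x4, takes a point from camera to tool coordinates, whose origin is the TCP and whose axes are the tool frame's). Camera axes: x right, y up, looking along -z (the intrinsics and any distortion apply to the point x, -y, -z); pixel columns grow to the right and rows downward; lengths in m; the calibration is good to about 2 mm. A picture is of the moment at which its call begins: read the wrist's pose just before it. There is no depth.
A pose or a line that the arm cannot do raises arm.MotionError and nothing moves.
- arm.job_done(): hands the job in, once; it reports no verdict.
The state is a dict: "time_s": time; "joint_positions": joint angles; "dq": joint speeds; "tau": joint torques, N m; "tool_pos": TCP position; "tcp_rot": TCP orientation; "ft_force": force on the tool from outside, world axes, zero at the start; "ft_torque": the same for the moment, N m; "gripper_width": finger opening in m.
Only numpy, scipy, OpenCV 4.12 (cv2) and the standard library are available. Lean on these libraries where they do the work, as an engineer would, in place of code of your own. Each camera call takes 0.05 s, during which the arm holds its last target.

## Task

Find out which size the drain plug on the cork coaster is: take it by its knob and try it in the holes of the wooden sizing block one after another, each time pressing it lightly and squarely on the hole, from the smallest step upward, until it enters; never let it into a hole that is too wide for it. Leave it standing fully home in the hole that it fits, let go of it, and never press it hard on the block (stay below 20 N). Leave the two plugs in the tray and all the other things where they are.

Things in the scene. Friction and masses are not known exactly. Their poses are not given: they have to be found in the camera images.
- gauge: wooden sizing block, 74 by 248 mm, a stair of four steps 62 mm apart along its y axis, each with a blind hole 14 mm deep: step 1 (lowest, narrowest) at the +y end, step 4 at -y. Holes 30, 34, 38, 42 mm wide; unpressed step tops 37, 41, 45, 49 mm above the work surface. Pressed, it sinks 1 mm per 1.5 N, stops hard after 8 mm, springs back. A plug fits the hole 1.6 mm wider than its disc
- holder: fixed steel holder that the sizing block rides in on hidden springs, 100 by 274 mm, rim 16 mm high; origin at the centre of its underside, 13 mm below the block's; axes as the block's
- step1 (a point): centre of the mouth of hole 1 (30 mm in diameter, 14 mm deep), level with the top of that step; axes as the block's
- step2 (a point): centre of the mouth of hole 2 (34 mm in diameter, 14 mm deep), level with the top of that step; axes as the block's
- step3 (a point): centre of the mouth of hole 3 (38 mm in diameter, 14 mm deep), level with the top of that step; axes as the block's
- step4 (a point): centre of the mouth of hole 4 (42 mm in diameter, 14 mm deep), level with the top of that step; axes as the block's
- coaster: fixed round cork coaster, 84 mm in diameter, 5 mm thick, origin at the centre of its underside; the plug to be sized stands about its middle
- tray: fixed low aluminium tray, 96 by 176 mm, floor 5 mm, rim 12 mm high, origin at the centre of its underside; holds the two other plugs
- plug_a_mid (a point): one of three look-alike drain plugs: black rubber disc 14 mm thick under a grey upright round knob 18 mm wide, 46 mm tall (60 mm high in all, 60 g). Discs are 32.4, 36.4 and 40.4 mm wide; which plug has which is not told. One, any of the three, starts on the coaster, two in the tray, undersides at 5 mm. This point: on its axis, 30 mm above the underside; z up the knob
- plug_b_mid (a point): one of three look-alike drain plugs: black rubber disc 14 mm thick under a grey upright round knob 18 mm wide, 46 mm tall (60 mm high in all, 60 g). Discs are 32.4, 36.4 and 40.4 mm wide; which plug has which is not told. One, any of the three, starts on the coaster, two in the tray, undersides at 5 mm. This point: on its axis, 30 mm above the underside; z up the knob
- plug_c_mid (a point): one of three look-alike drain plugs: black rubber disc 14 mm thick under a grey upright round knob 18 mm wide, 46 mm tall (60 mm high in all, 60 g). Discs are 32.4, 36.4 and 40.4 mm wide; which plug has which is not told. One, any of the three, starts on the coaster, two in the tray, undersides at 5 mm. This point: on its axis, 30 mm above the underside; z up the knob
- brush: yellow toilet brush in its yellow cup, 100 mm in diameter, 370 mm tall; origin under its centre; bystander
- pegjar: wooden jar of clothes pegs, 88 mm in diameter, about 105 mm tall; origin under its centre; bystander
- alucup: aluminium cup, 68 mm in diameter, 75 mm tall; origin under its centre; bystander
- soap: green bar of soap, 50 by 80 by 28 mm; origin under its centre; bystander
There are look-alikes about, which are no part of the job. Leave any orange or white look-alike of the part that bears plug_a_mid alone.

How it is judged:
By the outcome, as a careful person would: the job done as asked, in the order asked, and still so for the second after the job is handed in, with the robot touching nothing.
It also fails if it takes over 61 s, if anything falls off the work surface, if the arm or the gripper's body presses on something with over 40 N, if the wrist force passes 120 N, or if a joint passes its speed limit or range.

## Working session

There is one attempt and no reset: what is moved stays moved. The work goes in short steps, each a Python script; the robot and the scene stay as the last script left them, time stands still between calls to the robot, and variables do not carry over. Pictures are saved under pics/ and viewed, and the job is handed in when it is done.

```bash
mkdir -p pics; ls; python3 - <<'E'
from plant import arm
import cv2,pickle
s=arm.read_state();print(s)
d={}
for n in("scene","top","wrist"):
    f=arm.grab_frame(n);d[n]=f;cv2.imwrite(f"pics/{n}0.png",f["frame"][:,:,::-1]);print(n,{k:(v if k!="frame" else 0) for k,v in f.items()})
pickle.dump((s,d),open("f0.pkl","wb"))
E
```

```text
pics
{'time_s': 0.0, 'joint_positions': array([-1.12791883,  0.32182731, -0.07009913,  1.45167789,  0.02258365,
        1.37079636, -0.05691569]), 'dq': array([ 6.77548261e-05,  6.03025442e-04, -6.01966271e-04,  3.46639045e-04,
        1.05714085e-03,  1.59871138e-03,  7.25549479e-04]), 'tau': array([-5.30077068e-04, -4.91278625e+01, -4.04010219e-01, -3.12536681e+01,
       -6.37335679e-02,  4.35391255e-02,  1.71747201e-04]), 'tool_pos': array([0.27004418, 0.59063762, 0.22145737]), 'tcp_rot': array([ 0.33479302,  1.54484549, -0.33778519]), 'ft_force': array([ 1.17278656,  0.29461913, -0.21013487]), 'ft_torque': array([-0.01109147, -0.00528898,  0.0157241 ]), 'gripper_width': 0.08717171514628022}
scene {'frame': 0, 'K': array([[374.82228737,   0.        , 323.43230787],
       [  0.        , 374.82228737, 197.21796581],
       [  0.        ,   0.        ,   1.        ]]), 'camera_from_world': array([[-0.13811119,  0.99032267, -0.01364942,  0.09060321],
       [-0.65137823, -0.08044292,  0.75447686,  0.31444352],
       [ 0.74607754,  0.11309263,  0.6561847 , -1.45882098],
       [ 0. 
[... 329 characters left out ...]
,  0.03019678,  0.12607909, -0.58618761],
       [-0.12649565,  0.01229888,  0.99189092, -1.5680745 ],
       [ 0.        ,  0.        ,  0.        ,  1.        ]])}
wrist {'frame': 0, 'K': array([[348.85417334,   0.        , 322.7169745 ],
       [  0.        , 348.85417334, 198.81266575],
       [  0.        ,   0.        ,   1.        ]]), 'T_tool_cam': array([[-5.68757895e-04,  2.40882871e-01, -9.70554027e-01,
        -1.61636286e-01],
       [ 9.99999815e-01, -7.03188972e-05, -6.03466053e-04,
         3.47282191e-04],
       [-2.13612924e-04, -9.70554191e-01, -2.40882786e-01,
        -6.51835196e-02],
       [ 0.00000000e+00,  0.00000000e+00,  0.00000000e+00,
         1.00000000e+00]])}
```

View pics/scene0.png

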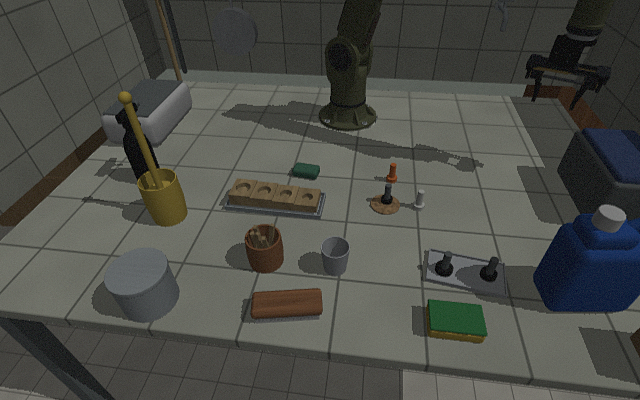

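View pics/top0.png

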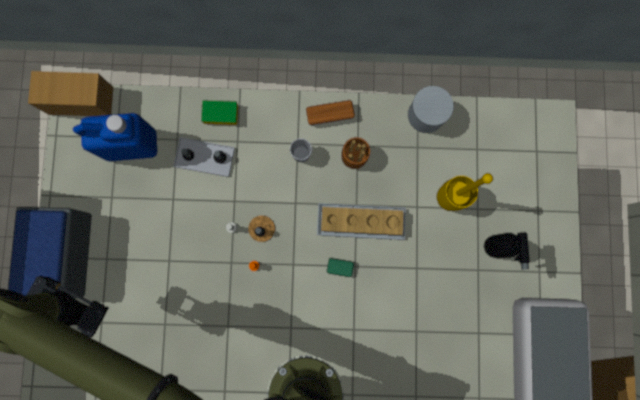

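View pics/wrist0.png

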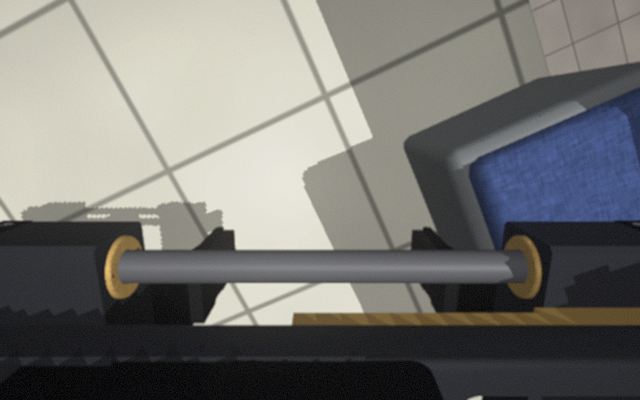

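```bash
cat > h.py <<'E'
import numpy as np,cv2,pickle
def ray(f,uv,tool=None):
    K=f["K"];d=np.array([(uv[0]-K[0,2])/K[0,0],-(uv[1]-K[1,2])/K[1,1],-1.])
    if "camera_from_world" in f:
        T=np.linalg.inv(f["camera_from_world"])
    else: T=tool@f["T_tool_cam"]
    return T[:3,3],T[:3,:3]@d
def atz(f,uv,z,tool=None):
    o,d=ray(f,uv,tool);return o+d*(z-o[2])/d[2]
def proj(f,p,tool=None):
    T=f["camera_from_world"] if "camera_from_world" in f else np.linalg.inv(tool@f["T_tool_cam"])
    c=T[:3,:3]@np.asarray(p)+T[:3,3];K=f["K"]
    return np.array([K[0,2]+K[0,0]*c[0]/-c[2],K[1,2]-K[1,1]*c[1]/-c[2]])
def toolT(s):
    T=np.eye(4);T[:3,:3]=cv2.Rodrigues(np.array(s["tcp_rot"]))[0];T[:3,3]=s["tool_pos"];return T
E
python3 - <<'E'
import pickle,cv2
from h import *
s,d=pickle.load(open("f0.pkl","rb"))
def crop(n,x0,x1,y0,y1,k,o):
    cv2.imwrite(o,cv2.resize(d[n]["frame"][y0:y1,x0:x1,::-1],None,fx=k,fy=k,interpolation=cv2.INTER_CUBIC))
crop("top",220,420,195,285,4,"pics/c1.png")
crop("scene",215,435,155,225,3.6,"pics/c2.png")
E
```

```text
(no output)
```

View pics/c1.png

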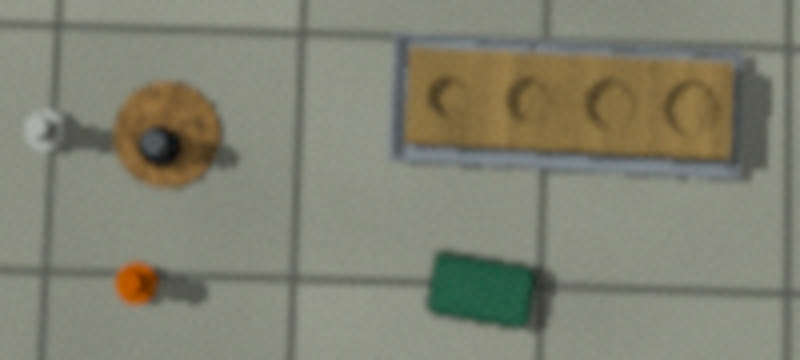

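View pics/c2.png

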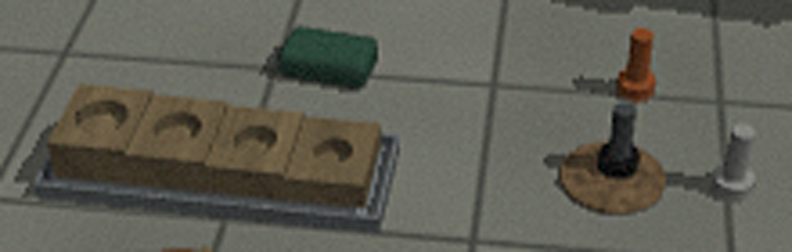

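```bash
python3 - <<'E'
import pickle
from h import *
from scipy.optimize import least_squares
s,d=pickle.load(open("f0.pkl","rb"))
print("tool R",toolT(s)[:3,:3].round(3))
c=lambda u,v:(220+u/4,195+v/4)
c2=lambda u,v:(215+u/3.6,155+v/3.6)
for n,uv,z in(("knobtop",c(158,139),.065),("coaster",c(168,134),.005),("white",c(42,130),.04),("orange",c(136,283),.04)):print(n,atz(d["top"],uv,z).round(4))
for n,uv,z in(("knobtop",c2(624,110),.065),("coaster",c2(613,178),.005)):print(n,"scene",atz(d["scene"],uv,z).round(4))
for i,(a,b) in enumerate(zip([(448,98),(528,100),(611,103),(692,108)],[(333,150),(255,138),(177,126),(101,116)])):
    z=.037+.004*i
    print(i+1,atz(d["top"],c(*a),z).round(4),atz(d["scene"],c2(*b),z).round(4))
E
```

```text
tool R [[-0.001  0.416  0.909]
 [-0.002  0.909 -0.416]
 [-1.    -0.002  0.   ]]
knobtop [0.4879 0.1517 0.065 ]
coaster [0.496  0.1504 0.005 ]
white [0.4938 0.2428 0.04  ]
orange [0.3802 0.1662 0.04  ]
knobtop scene [0.4891 0.1583 0.065 ]
coaster scene [0.5008 0.1557 0.005 ]
1 [ 0.5278 -0.0662  0.037 ] [ 0.5309 -0.0618  0.037 ]
2 [ 0.5278 -0.1274  0.041 ] [ 0.5288 -0.1237  0.041 ]
3 [ 0.527  -0.1906  0.045 ] [ 0.5266 -0.1863  0.045 ]
4 [ 0.5246 -0.2521  0.049 ] [ 0.5266 -0.2473  0.049 ]
```

```bash
cat >> h.py <<'E'
R0=np.array([[0,1,0],[0,0,-1],[-1,0,0]],float)  # columns tool x,y,z in world
RV=cv2.Rodrigues(R0)[0].ravel()
def snap(arm,name,tag):
    s=arm.read_state();f=arm.grab_frame(name)
    pickle.dump((s,f),open(f"{tag}.pkl","wb"));cv2.imwrite(f"pics/{tag}.png",f["frame"][:,:,::-1]);return s,f
E
python3 - <<'E'
from plant import arm
from h import *
print(R0)
arm.move_to([.489,.155,.17],RV); arm.hold(.2)
s,f=snap(arm,"wrist","w1"); print(s["time_s"],s["tool_pos"],s["joint_positions"].round(2),s["ft_force"])
T=toolT(s);print(proj(f,[.489,.155,.065],T),proj(f,[.489,.155,.0],T))
E
```

```text
[[ 0.  1.  0.]
 [ 0.  0. -1.]
 [-1.  0.  0.]]
2.1333 [0.48890008 0.15602631 0.16998622] [-0.7   0.06  0.36  1.87 -0.02  1.22 -0.34] [0.48801252 0.27601876 1.38278266]
[322.32436978 199.56932133] [322.35797905 183.30768505]
```

View pics/w1.png

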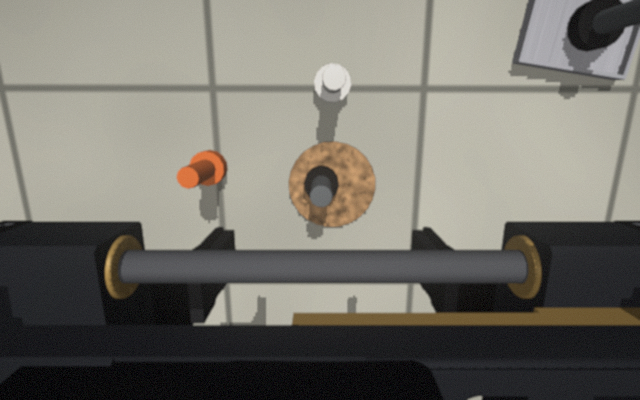

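```bash
python3 - <<'E'
from h import *
s,f=pickle.load(open("w1.pkl","rb"))
cv2.imwrite("pics/c3.png",cv2.resize(f["frame"][130:240,280:390,::-1],None,fx=5,fy=5,interpolation=cv2.INTER_CUBIC))
E
```

```text
(no output)
```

View pics/c3.png

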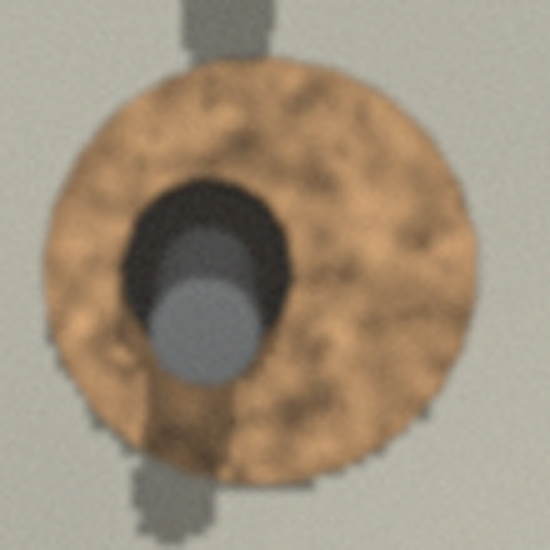

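```bash
python3 - <<'E'
from h import *
s,f=pickle.load(open("w1.pkl","rb"));T=toolT(s)
c=lambda u,v:(280+(u+.5)/5-.5,130+(v+.5)/5-.5)
print("knob",atz(f,c(206.5,331),.065,T), "coaster",atz(f,c(260,272),.005,T))
a=atz(f,c(121,266),.012,T);b=atz(f,c(291,266),.012,T);print("disc w",b-a)
a=atz(f,c(150,331),.065,T);b=atz(f,c(263,331),.065,T);print("knob w",b-a,"mid disc",atz(f,c(206,266),.012,T))
E
```

```text
knob [0.48787517 0.15805005 0.065     ] coaster [0.4978228  0.15534879 0.005     ]
disc w [3.17296845e-02 6.49466469e-05 0.00000000e+00]
knob w [1.77554696e-02 3.59333178e-05 0.00000000e+00] mid disc [0.48754539 0.15788957 0.012     ]
```

```bash
python3 - <<'E'
from plant import arm
from h import *
arm.move_to([.5295,-.064,.142],RV); arm.hold(.2)
s,f=snap(arm,"wrist","g1")
arm.servo_line([.5285,-.1255,.146],v=.2); arm.hold(.2)
s2,f2=snap(arm,"wrist","g2"); print(s2["time_s"],s["tool_pos"],s2["tool_pos"])
ims=[cv2.resize(x["frame"][140:230,260:390,::-1],None,fx=6,fy=6,interpolation=cv2.INTER_CUBIC) for x in (f,f2)]
cv2.imwrite("pics/c4.png",ims[0]);cv2.imwrite("pics/c5.png",ims[1])
E
```

```text
3.9917 [ 0.52978552 -0.06190887  0.14210321] [ 0.52864036 -0.12395903  0.14582445]
```

View pics/g1.png

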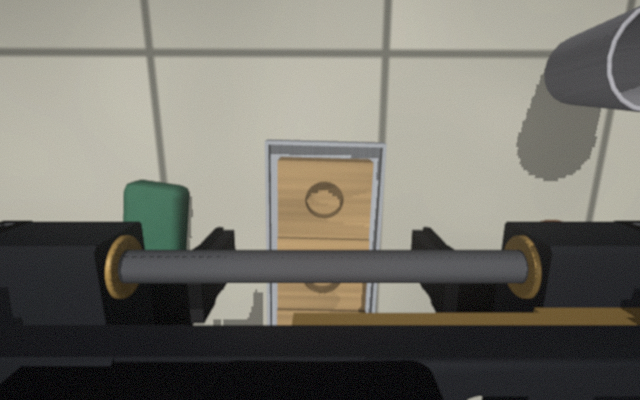

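View pics/c4.png

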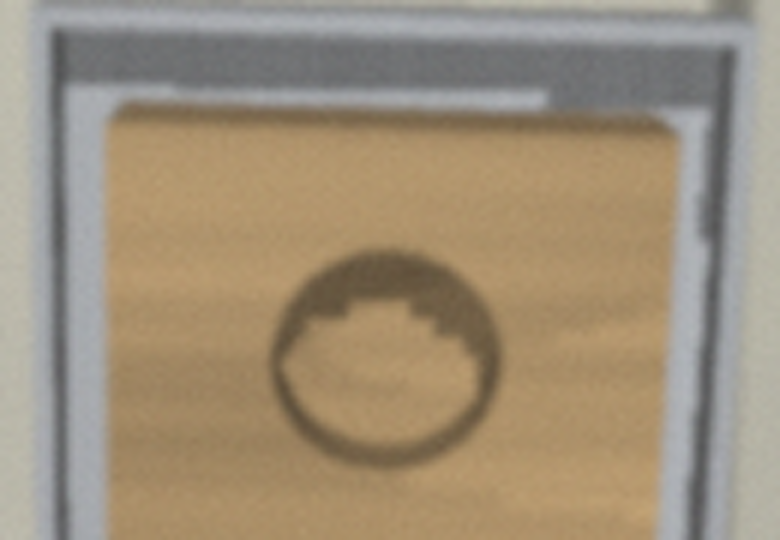

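View pics/c5.png

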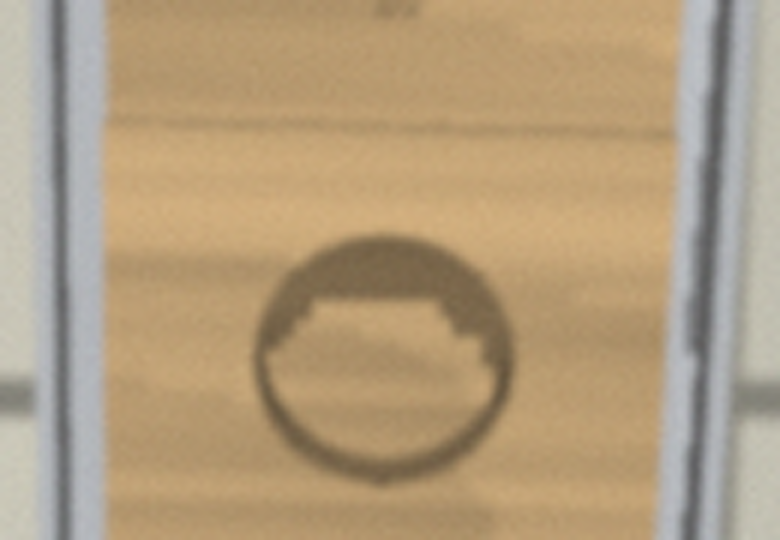

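```bash
python3 - <<'E'
from h import *
c=lambda u,v:(260+(u+.5)/6-.5,140+(v+.5)/6-.5)
for t,L,z in(("g1",[(386,357.5),(272,357),(500,357),(386,248),(386,467)],.037),("g2",[(382.5,359),(253,359),(512,359),(382,235),(382,483)],.041)):
    s,f=pickle.load(open(t+".pkl","rb"));T=toolT(s)
    P=[atz(f,c(*p),z,T) for p in L];print(P[0],P[2][0]-P[1][0],P[3][1]-P[4][1],P[0]-s["tool_pos"],s["dq"].round(3))
s,f=pickle.load(open("w1.pkl","rb"))
from plant import arm
s=arm.read_state();print(s["tool_pos"],s["tcp_rot"],RV)
E
```

```text
[ 0.53115877 -0.06257277  0.037     ] 0.029937203523098588 0.02963260100913581 [ 0.00137325 -0.0006639  -0.10510321] [ 0.003  0.     0.009 -0.     0.004 -0.001  0.   ]
[ 0.52950094 -0.1247525   0.041     ] 0.03398000710218396 0.033534516548323984 [ 0.00086058 -0.00079347 -0.10482445] [ 0.     0.     0.005 -0.     0.003  0.002  0.002]
[ 0.52864711 -0.12416141  0.145867  ] [ 1.20788526  1.21067774 -1.20759725] [ 1.20919958  1.20919958 -1.20919958]
```

```bash
cat >> h.py <<'E'
def fine(arm,p,v=.1,n=2,tol=.0003,settle=.15):
    p=np.array(p,float);off=np.zeros(3)
    for i in range(n+1):
        arm.servo_line(p+off,v=v if i==0 else .03,frame=None);arm.hold(settle)
        e=p-arm.read_state()["tool_pos"]
        if np.abs(e).max()<tol:break
        off+=e
    return off,e
E
python3 - <<'E'
from plant import arm
from h import *
arm.move_to([.4877,.157,.13],RV)
print(fine(arm,[.4877,.158,.09],v=.15))
print(fine(arm,[.4877,.158,.032],v=.1,n=1))
s0=arm.read_state();arm.gripper_to(.012,grip_force=25);arm.hold(.2)
s=arm.read_state();print(s["time_s"],s0["tool_pos"],s["tool_pos"],s["gripper_width"],s0["ft_force"],s["ft_force"])
arm.servo_line([.4877,.158,.11],v=.15);arm.hold(.2)
s,f=snap(arm,"wrist","w2");print(s["time_s"],s["tool_pos"],s["ft_force"],s["gripper_width"],s["tcp_rot"])
E
```

```text
(array([-5.94210948e-05, -9.59723774e-05, -1.71878765e-04]), array([5.04005009e-05, 1.04281748e-04, 1.84572678e-04]))
(array([-4.06676675e-05, -3.17264585e-05, -9.41434761e-05]), array([0.00063549, 0.00025794, 0.00070419]))
9.1167 [0.48706451 0.15774206 0.03129581] [0.48702527 0.15770879 0.0311763 ] 0.01752436813283955 [-0.16816579  0.79439201 -0.31186769] [-0.10663143 -0.0295199   0.27592452]
9.9917 [0.48685475 0.15762938 0.1087527 ] [-0.43139154  0.74262736 -0.8016482 ] 0.017211102935097686 [ 1.20730701  1.2097616  -1.21126894]
```

View pics/w2.png

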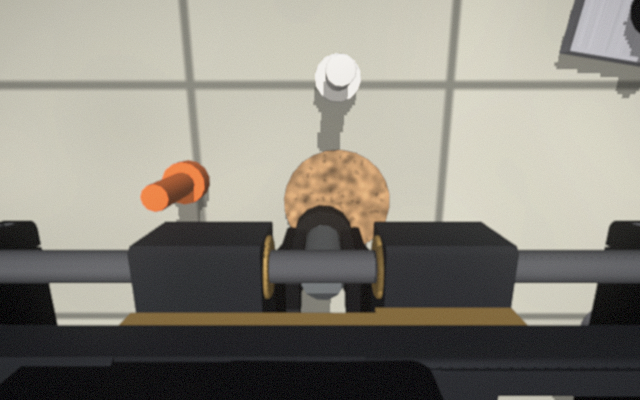

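```bash
python3 - <<'E'
from plant import arm
from h import *
arm.move_to([.5305,-.063,.115],RV)
o,e=fine(arm,[.5305,-.0628,.072],v=.12,n=2);print(o,e)
s0=arm.read_state();print(s0["time_s"],s0["tool_pos"],s0["ft_force"])
g=arm.servo_line([.5305+o[0],-.0628+o[1],.057+o[2]],v=.012,guard=3.5)
s=arm.read_state();print(g,s["time_s"],s["tool_pos"],s["ft_force"]-s0["ft_force"])
arm.hold(.15)
s,f=snap(arm,"wrist","p1");print(s["time_s"],s["tool_pos"],s["ft_force"]-s0["ft_force"])
snap(arm,"scene","p1s")
E
```

```text
[-8.77006315e-05  2.72924936e-05 -1.38309159e-04] [ 1.05500270e-04 -3.55786189e-05  1.66123223e-04]
12.4 [ 0.5303945  -0.06276442  0.07183388] [-0.70932034  0.39023038 -0.58429765]
True 13.2917 [ 0.53036651 -0.06277852  0.06061831] [ 1.23492429 -0.69982799  4.46533198]
13.4417 [ 0.53036147 -0.062789    0.06064534] [ 2.42404335 -0.8934475   3.52220833]
```

View pics/p1.png

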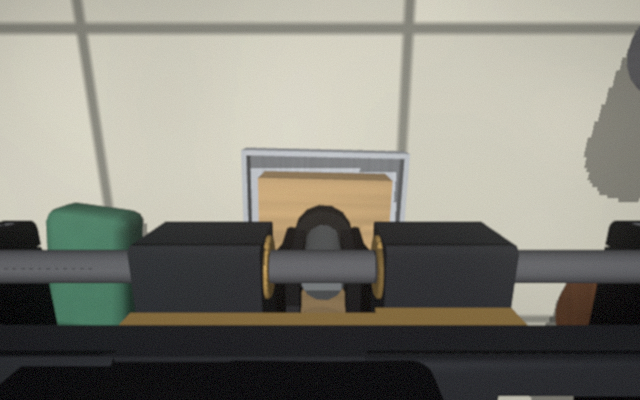

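```bash
python3 - <<'E'
from plant import arm
from h import *
s=arm.read_state();p=s["tool_pos"]
arm.servo_line([p[0],p[1],.082],v=.08)
arm.servo_line([.5288,-.125,.082],v=.12)
o,e=fine(arm,[.5288,-.125,.075],v=.08,n=2,tol=.0002);print(o,e)
s0=arm.read_state();print(s0["time_s"],s0["tool_pos"],s0["ft_force"])
g=arm.servo_line([.5288+o[0],-.125+o[1],.0555+o[2]],v=.012,guard=3.5)
s=arm.read_state();print(g,s["time_s"],s["tool_pos"],s["ft_force"]-s0["ft_force"],s["gripper_width"])
snap(arm,"wrist","p2")
E
```

```text
[-4.10788557e-05 -2.88111970e-06 -5.92818891e-05] [ 4.06331136e-05 -1.25441962e-06  4.60137098e-05]
15.8333 [ 0.52875937 -0.12499875  0.07495399] [ 0.90939624  0.46696289 -0.6288434 ]
False 17.6083 [ 0.52877111 -0.125009    0.05547982] [-0.23139233 -0.34032136 -0.16313282] 0.01735544724369368
```

View pics/p2.png

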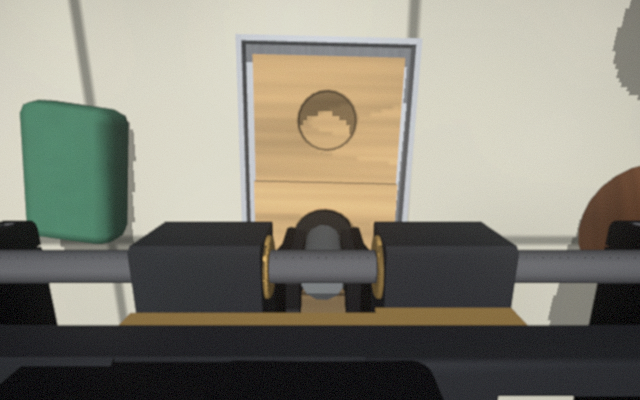

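```bash
python3 - <<'E'
from plant import arm
from h import *
s0=arm.read_state();p=s0["tool_pos"]
g=arm.servo_line([p[0],p[1],.0505],v=.01,guard=3)
s=arm.read_state();print(g,s["time_s"],s["tool_pos"],s["ft_force"]-s0["ft_force"])
arm.gripper_to(.05);arm.hold(.3)
s=arm.read_state();print(s["time_s"],s["tool_pos"],s["ft_force"],s["gripper_width"])
arm.servo_line([s["tool_pos"][0],s["tool_pos"][1],.12],v=.1)
arm.servo_line([.527,-.125,.17],v=.15);arm.hold(.2)
s,f=snap(arm,"wrist","e1");snap(arm,"scene","e1s");print(s["time_s"],s["tool_pos"])
cv2.imwrite("pics/c6.png",cv2.resize(f["frame"][110:240,240:400,::-1],None,fx=5,fy=4.6,interpolation=cv2.INTER_CUBIC))
f=pickle.load(open("e1s.pkl","rb"))[1]
cv2.imwrite("pics/c7.png",cv2.resize(f["frame"][130:225,200:400,::-1],None,fx=4,fy=4,interpolation=cv2.INTER_CUBIC))
E
```

```text
True 18.125 [ 0.52894502 -0.12498404  0.05096999] [ 0.05261925 -0.14996293  3.92094555]
19.2667 [ 0.52820109 -0.12482346  0.05048448] [ 0.49337438 -0.11921456  0.04841354] 0.049847832237983
20.7917 [ 0.52617691 -0.1248079   0.16868171]
```

View pics/c6.png

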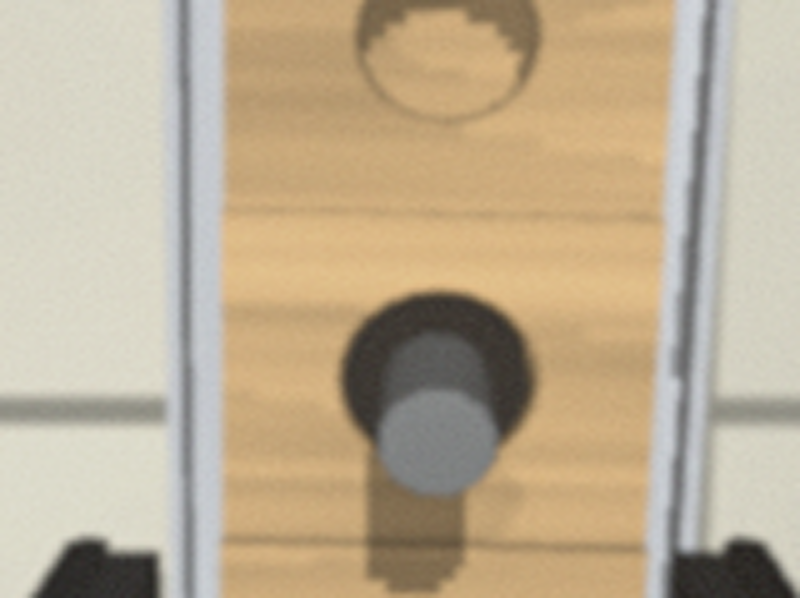

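View pics/c7.png

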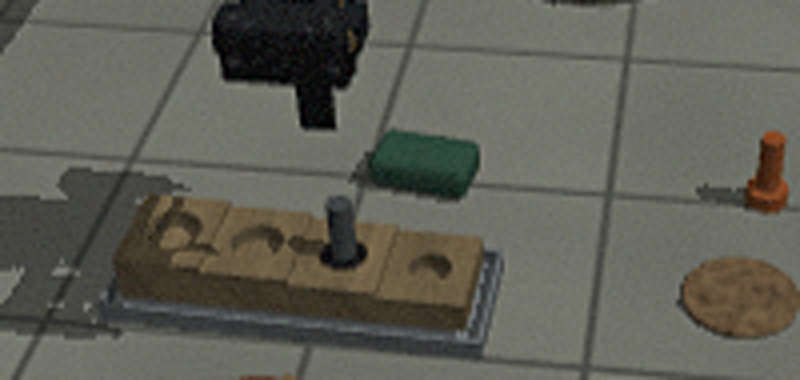

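```bash
python3 - <<'E'
from plant import arm
print(arm.read_state()["ft_force"]); print(arm.job_done())
E
```

```text
[ 1.14366508 -0.33337055  0.59035924]
the job is handed in; nothing more can be done
None
```

The plug from the coaster fits hole 2 (34 mm), so its disc is the 32.4 mm one. I left it standing fully home there, let go of it, and handed the job in at about 21 s.

- **Hole 1 (30 mm):** I pressed the plug on it with about 4.5 N and it did not enter. The height at which it stopped matched the disc resting on top of the step.
- **Hole 2 (34 mm):** it went in without resistance and met the hole floor at about 4 N, close to the expected full depth. I never tried the wider holes.
- **Last checks:** the wrist and scene pictures show the plug upright with its disc sunk into hole 2 and the gripper clear. The disc measured 31.7 mm in the camera image, which also points to the 32.4 mm plug. I never moved the gripper near the tray plugs, the look-alikes or the bystanders. No check failed or disagreed.

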